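Draw the hand scanner from its hooded stand and hold it on a carton's bar code

TASK

Draw the hand scanner straight back out of its stand, whose hood covers the nose. Carry it to the larger of the two cartons and turn it nose down to aim its window at the bar code printed on the carton's upper face: about 10 cm from the code, at least halfway from level to straight down, handle on the lower side, with the scanner's width lying along the carton's long side so that its scan line crosses all the bars. The job finishes while you hold it there, still and in the air (it reads by itself, no trigger to pull; do not put it down or let go), without touching the carton or shifting anything else on the table.

Things in the scene. Friction and masses are not known exactly. Their poses are not given: they have to be found in the camera images.
- scanner: Hand scanner, pistol shape, 0.17 kg. Own axes: +y = where the nose points (beam), +x = up from handle to head, +z = to its left when upright. Head: flat parallel sides z 0 and 54 mm, x 36..90, y -62..72 mm; handle below it: z 9..45, x -67..36, leaning back from y -51..-20 at the head to -72..-38. Origin is a corner reference in the handle's right side, not the middle. Trigger fixed.
- scanner_window (a point): Middle of the scanner's window at the tip of the nose (72 mm forward, 66 up, 27 left of the scanner's origin; same axes as the scanner). The beam leaves here along the scanner's +y; the scan line fans out along its z.
- scanner_head (a point): Middle of the scanner's head, where to grip it: head 54 mm wide along the scanner's z and about 54 mm high here, so 27 mm to either side and up to the top; 77 mm behind the window.
- scanner_foot (a point): Bottom end of the scanner's handle, 66 mm below the scanner's origin (along its -x), 129 mm below the head point; a thin cable boot sticks out 23 mm more.
- stand: Fixed grey sheet-metal stand, 142x100 mm foot, 206 mm tall. Origin in the foot's underside, +x towards hood and back plate, -x the open front where the scanner comes out, z up. Two level fork arms (tops 150 mm up, x -66..84 mm) carry the head; the handle hangs in the 44 mm gap between them; lips 6 mm above the arms guide the head with 2 mm play a side.
- stand_mouth (a point): Middle of the mouth of the stand's hood (40 mm ahead of the stand's origin, 175 mm up; axes as the stand's). The hood is a pocket 61 mm wide and 53 mm high over the arms, 42 mm deep towards +x; the nose sits 38 mm inside, nose 5.5 deg down, and must come out along -x. Nothing stands over the head behind the mouth.
- carton_large: Larger carton, 0.3 kg, lying on its back, 45 mm high; upper face 85 mm (long side) by 60 mm, printed with a bar code. Own axes: -x = straight up out of the printed face, y = along the long side (row of the bars), +z = across the face, away from the edge with the code, roughly away from the robot. Origin in the middle of the near edge's side face, 22.5 mm above the table. It may stand left or right of the small one.
- code_large (a point): Middle of the bar code on the larger carton's upper face, 45 mm above the table (code about 52x12 mm, bars in a row along the carton's y), 13 mm from the near long edge, 9.5 mm off the middle towards +y; axes as the carton's.
- carton_small: Smaller carton, 75x45 mm printed face up, 35 mm high, of like print; not to be scanned. Origin in the middle of the near edge's side face, 17.5 mm up.
- frame_post (a point): Foot of the upright aluminium post, 40x40 mm, that rises at the back edge of the table between stand and cartons (point in its middle at table height; it goes up past the arm). Keep the wrist clear of it on the way across.
- clip_bin: Open parts bin with clips, 130x107x63 mm, bystander; origin under its middle.
- label_roll: White roll of labels standing on its end, 81 mm across, 52 mm high, bystander; origin under its middle.
- marker: Felt marker lying, 130 mm long, 18 mm thick, bystander; origin under its middle.
- counter: Hand tally counter, 44x44x25 mm, bystander; origin under its middle.
- scissors: Scissors lying, 199 mm long, 9 mm thick, bystander; origin under the middle.
- bottle: White squeeze bottle with bent spout, 62 mm across, 185 mm tall, bystander; origin under its middle.
- stamp: Hand stamp with turned handle, 27x40 mm, 74 mm tall, standing, bystander; origin under its middle.

How it is judged:
By the outcome, as a careful person would: the job done as asked, in the order asked, and still so for the second after the job is handed in, while the arm keeps its last pose, push and grip.
It also fails if it takes over 45 s, if anything falls off the work surface, if the arm or the gripper's body presses on something with over 40 N, if the wrist force passes 120 N, or if a joint passes its speed limit or range.

ROBOT

A 7-joint arm with a two-finger parallel gripper is mounted at the origin on a cart in front of the work surface, level with it; the furniture and walls round the work are solid. World frame = base frame: x ahead of the robot, y to its left, z up, the work surface at z = 0. Lengths are in mm, angles in rad, forces in N, time in s.
With the tool pointing down it reaches from about 400 to 875 mm from the base axis. Payload 4.4 kg.
Tool frame: the origin (TCP) lies on the centre line of the jaws, within the pads' length; the fingertips stand 25 mm ahead of it and the grasp point (between the pads) lies 6 mm ahead of it (ctrl.finger_overhang is the distance from the TCP to the fingertips, in mm); z points along the fingers, y is the line along which they close (so a half turn about z gives the same grasp; the last joint's range is limited). The gripper opens to 85 mm and grips with 20 to 120 N. Pads are 22 mm wide; open, the fingers measure 114 mm over their backs; the gripper's body (76 mm by 85 mm) begins 54 mm behind the grasp point. The pads swing forward as they close: fully open they stand 13 mm farther back than shut.
Start: joints at [1.231, 0.628, 0.038, 1.517, -0.027, 0.996, -0.02], TCP at [175.781, -625.794, 256.313] pointing down, gripper open.
Joint ranges: [-3.06, 3.06], [-0.37, 2.12], [-1.25, 1.32], [0.18, 2.47], [-1.1, 4.24], [0.23, 1.98], [-2.94, 2.94]. Speed limits (rad/s): [2.57, 2.57, 3.14, 3.14, 3.14, 3.14, 3.14].

INTERFACE

Orientations are given as [roll, pitch, yaw] about the fixed x, y, z axes, in that order (R = Rz(yaw) Ry(pitch) Rx(roll)).
In Python, from cell import ctrl gives the robot as it stands. The module is installed in compiled form; this text tells all that it offers.
- The arm moves only by the tool play_rows, never from a script. Its argument "targets" is a list of rows, each a list of 5 numbers: the closure, from 0 (fully open) to 1 (shut), then the shift along the tool's x, y, z in cm, then the turn about the tool's z in degrees. In form: [[gripper, dx, dy, dz, spin], ...]. A call has 1 to 10 rows; each row is the pose to reach, as a shift and turn from the pose commanded when the call began, along the tool's axes at that moment; what a row does not reach only later rows make up. A row lasts 1/10 s, in which the tool goes at most 50 mm and 8.59 degrees, less where a joint would pass 70% of its speed; a pose out of reach is approached as far as the arm can. A call with a gripper value outside its range is refused whole. The fingers move at their own pace and stop on an object; the grip force is fixed at half the most. Time passes only in rows, so rows that repeat a pose let the fingers close. It gives the time, the measured TCP pose, the force, the opening and the grip force at its end, in the units of the state.
- ctrl.read_state(): the state, without advancing time (a new reading comes with each control period).
- ctrl.get_image(name): name is "scene" or "top" or "wrist"; returns (picture, depth): 420x560x3 uint8, red, green, blue; 420x560 float32, mm along the optical axis (not along the pixel's ray), 0 where there is no reading.
- ctrl.calibration(name): a dict with "vfov" (degrees; the focal length in pixels is half the picture's height over the tangent of half this angle, whatever the lens; pixels are square), "cx", "cy" (the principal point, pixels), "extrinsics" (4x4, takes a point from camera to world coordinates); the wrist camera has in their place "mount" (4x4, takes a point from camera to tool coordinates, whose origin is the TCP and whose axes are the flange's). Camera axes: x right, y down, z forward; pixel columns grow to the right and rows downward; lengths in mm; the calibration is good to about 2 mm. A picture is of the moment at which its call begins: read the wrist's pose just before it. calibration takes no time and is no camera call.
- ctrl.finish_job(): hands the job in; it is judged then, once.
Trained networks look in the newest picture that a camera, given by its name, has taken for a name from the list of things; names that differ only in an ending like _2 or _b are one class to them, and where a whole thing is asked for, a point or a joint stands for the part that bears it (a point fixed in the world has none). Each returns a list of dicts, best first, with "confidence" (0 to 1); they miss things now and then, are a little off and sometimes report something else, mostly with a low value. They report only what shows in the picture. A call takes as long as a camera call.
- ctrl.search_frame(camera, name): "bbox" ([left, top, right, bottom] in pixels, round what is visible of it).
- ctrl.trace(camera, name): "pixels" (420x560 bool, what is visible of it) and "bbox" ([left, top, right, bottom] in pixels, round what is visible of it).
The state is a dict: "clock": time; "qpos": joint angles; "qd": joint speeds; "tau": joint torques, N m; "eef_pos": TCP position; "tool_rot": TCP orientation; "force": force on the tool from outside, world axes, zero at the start; "torque": the same for the moment, N m; "width": finger opening in mm; "gripper_force": force on a finger pad.
Only numpy, scipy, OpenCV 4.12 (cv2) and the standard library are available. Lean on these libraries where they do the work, as an engineer would, in place of code of your own. Each camera call takes 0.05 s, during which the arm holds its last target. There are 200 camera calls.

## Working session

There is one attempt and no reset: what is moved stays moved. The work goes in short steps, Python scripts to look and compute and a tool call to move; the robot and the scene stay as the last step left them, time stands still between calls to the robot, and variables do not carry over. Pictures are saved under pics/ and viewed, at most 10 in all, crops included, and the job is handed in when it is done.

Besides the shell and the picture viewer there is one more tool, called after "Request:" in YAML: its name, and indented under it one key for each argument. play_rows: Moves the arm, as the interface text tells. Its arguments: {"type":"object","properties":{"targets":{"type":"array"}},"required":["targets"]}

```bash
mkdir -p pics; cat > h.py <<'E'
import numpy as np, cv2
from cell import ctrl
from scipy.spatial.transform import Rotation as R
def cam(n,shape=(420,560)):
    c=ctrl.calibration(n); f=shape[0]/2/np.tan(np.radians(c['vfov'])/2)
    if 'extrinsics' in c: T=np.array(c['extrinsics'])
    else:
        s=ctrl.read_state(); T=np.eye(4); T[:3,:3]=R.from_euler('xyz',s['tool_rot']).as_matrix(); T[:3,3]=s['eef_pos']; T=T@np.array(c['mount'])
    return f,c['cx'],c['cy'],T
def cloud(n):
    f,cx,cy,T=cam(n); im,d=ctrl.get_image(n)
    v,u=np.mgrid[:420,:560]
    P=np.stack([(u-cx)/f*d,(v-cy)/f*d,d],-1)@T[:3,:3].T+T[:3,3]
    P[d<=0]=np.nan
    return im,d,P
def save(n,im): cv2.imwrite('pics/'+n+'.png',cv2.cvtColor(im,cv2.COLOR_RGB2BGR))
E
python3 - <<'E'
from h import *
s=ctrl.read_state(); print(s)
for n in ['scene','top']:
    im,d,P=cloud(n); save(n+'0',im); np.savez('pics/'+n+'0.npz',im=im,P=P)
    print(n,np.round(cam(n)[3],3).tolist(),cam(n)[:3])
    for t in ['scanner','stand','carton_large','carton_small','clip_bin','bottle','frame_post','label_roll','stamp']:
        try:
            r=ctrl.trace(n,t)
        except Exception as e: print(t,e); continue
        for q in r[:2]:
            m=q['pixels']; p=P[m]; p=p[~np.isnan(p[:,0])]
            print(t,round(q['confidence'],2),q['bbox'],np.percentile(p,[3,50,97],axis=0).round().tolist() if len(p) else '')
E
```

```text
{'clock': 0.0, 'qpos': array([ 1.23119864,  0.62936683,  0.03846057,  1.51834429, -0.02701486,
        0.99627622, -0.02001942]), 'qd': array([ 1.19661735e-04,  4.52583667e-04, -9.66878402e-05, -1.22892102e-03,
        3.70268141e-05,  1.56634615e-04,  1.08371303e-04]), 'tau': array([ 4.35796237e-04, -5.63400435e+01,  1.22665823e+00, -1.93437159e+01,
        1.10451481e-02,  1.05519631e-02, -6.77296171e-06]), 'eef_pos': array([ 175.62466719, -625.24305375,  255.38352947]), 'tool_rot': array([-3.13971663e+00,  2.37581313e-05,  2.73755689e-01]), 'force': array([-0.23901763,  0.04607525,  0.65158688]), 'torque': array([ 0.00771348,  0.03974324, -0.00420578]), 'gripper_force': 0.0, 'width': 85.28092071250116}
scene [[0.547, -0.405, 0.733, -626.692], [-0.837, -0.252, 0.485, -712.412], [-0.011, -0.879, -0.477, 845.905], [0.0, 0.0, 0.0, 1.0]] (np.float64(412.9712441626961), 281.2284314920968, 212.17010800792525)
scanner 0.63 [347.8, 214.7, 388.8, 271.9] [[404.0, -360.0, 46.0], [434.0, -316.0, 168.0], [511.0, -278.0, 203.0]]
stand 0.83 [345.5, 205.2, 401.7, 282.8] [[423.0, -393.0, 2.0], [515
[... 1704 characters left out ...]
, -377.0, -1.0], [522.0, -324.0, 151.0], [564.0, -270.0, 212.0]]
carton_small 0.58 [216.9, 203.3, 241.7, 227.2] [[478.0, 193.0, 9.0], [508.0, 225.0, 35.0], [542.0, 259.0, 42.0]]
clip_bin 0.85 [292.3, 191.2, 322.3, 232.9] [[457.0, -99.0, -4.0], [524.0, -52.0, 9.0], [581.0, -5.0, 55.0]]
bottle 0.75 [129.7, 186.0, 158.8, 212.3] [[515.0, 476.0, 15.0], [534.0, 494.0, 114.0], [566.0, 519.0, 161.0]]
frame_post it knows: bottle, carton_large, carton_small, clip_bin, code_large, counter, label_roll, marker, scanner, scanner_foot, scanner_head, scanner_window, scissors, stamp, stand, stand_mouth
label_roll 0.59 [266.2, 193.8, 286.8, 216.1] [[507.0, 17.0, 3.0], [543.0, 51.0, 50.0], [580.0, 87.0, 59.0]]
```

```bash
python3 - <<'E'
from h import *
a=np.load('pics/top0.npz'); im=a['im']
c1=cv2.resize(im[180:260,110:250],None,fx=5,fy=5,interpolation=cv2.INTER_CUBIC)
save('c1',np.hstack([cv2.resize(im[175:265,100:220],(400,300)),cv2.resize(im[175:265,340:460],(400,300))]))
P=a['P']
# stand/scanner: high points
m=(P[...,2]>135)&(P[...,1]<-230)&(P[...,1]>-420)&(P[...,0]>380)
p=P[m]; print(len(p))
m2=(p[:,2]>190); r=cv2.minAreaRect(p[m2,:2].astype(np.float32)); print('top',r,cv2.boxPoints(r).round().tolist(), np.median(p[m2,2]))
# large carton top
for nm,y0,y1,h in[('L',320,440,45),('S',170,280,35)]:
    m=(abs(P[...,2]-h)<10)&(P[...,1]>y0)&(P[...,1]<y1)&(P[...,0]>440)&(P[...,0]<570)
    r=cv2.minAreaRect(P[m][:,:2].astype(np.float32)); print(nm,r,cv2.boxPoints(r).round().tolist(),np.median(P[m][:,2]),m.sum())
# tall stuff elsewhere: post
m=(P[...,2]>250)&(P[...,0]>300)
if m.any(): print('tall',np.percentile(P[m],[1,50,99],axis=0).round())
E
```

```text
7792
top ((532.4396362304688, -324.9224853515625), (189.972900390625, 226.51174926757812), 89.9610366821289) [[419.0, -420.0], [646.0, -420.0], [646.0, -230.0], [419.0, -230.0]] 952.0311197731576
L ((513.382568359375, 383.9575500488281), (62.83216094970703, 84.78739929199219), 42.44797897338867) [[462.0, 394.0], [519.0, 331.0], [565.0, 374.0], [508.0, 436.0]] 44.58060024263875 416
S ((510.6934509277344, 227.58465576171875), (48.03990173339844, 73.75598907470703), 35.64045333862305) [[470.0, 244.0], [513.0, 184.0], [552.0, 212.0], [509.0, 272.0]] 35.09438856450356 274
tall [[ 592. -458.  452.]
 [ 642.   50.  949.]
 [ 644.  532. 1065.]]
```

View pics/c1.png

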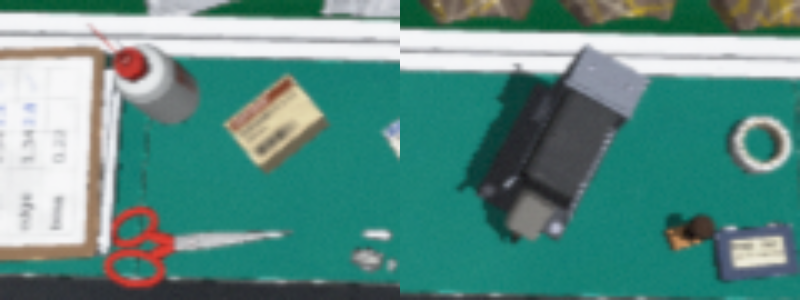

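View pics/scene0.png

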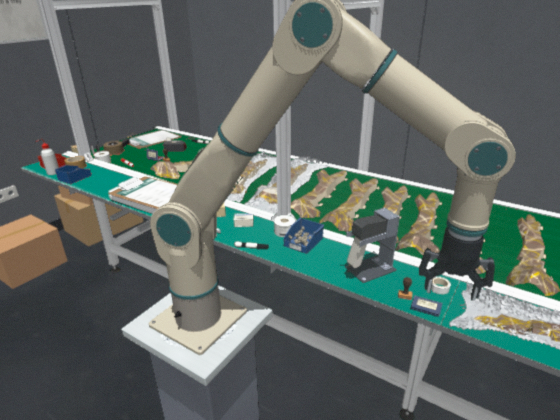

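The larger carton is the left one, at crop pixel (275,122), with its code near the lower-right (robot-side) long edge at (272,142). In the right half of the crop, the stand's hood points up and right, towards +x and −y. The scanner handle's butt shows at the lower left, at (525,215).

```bash
cat >> h.py <<'E'
def heads(P,lo=185,hi=222):
    m=(P[...,2]>lo)&(P[...,2]<hi)&(P[...,1]<-220)&(P[...,1]>-430)&(P[...,0]>380)&(P[...,0]<620)
    return m
def rel(target,yaw=None):
    s=ctrl.read_state(); M=R.from_euler('xyz',s['tool_rot']).as_matrix()
    out=M.T@(np.array(target)-s['eef_pos'])/10
    ty=np.arctan2(M[1,1],M[0,1])
    print('shift cm',out.round(2),'spin to put tool y along yaw:', None if yaw is None else np.degrees((-(yaw-ty)+np.pi/2)%np.pi-np.pi/2).round(2),'q7',s['qpos'][6])
E
python3 - <<'E'
from h import *
for n in ['top','scene']:
    a=np.load(f'pics/{n}0.npz'); P=a['P']; m=heads(P); p=P[m]
    r=cv2.minAreaRect(p[:,:2].astype(np.float32)); print(n,len(p),[np.round(x,1) for x in r],cv2.boxPoints(r).round().tolist(),np.percentile(p[:,2],[5,50,95]))
rel([450,-305,420],np.radians(60))
E
```

```text
top 836 [array([ 489.9, -327.1]), array([ 70.4, 141.6]), np.float64(61.4)] [[411.0, -324.0], [535.0, -392.0], [569.0, -330.0], [444.0, -262.0]] [191.51814994 202.66428726 210.55768402]
scene 592 [array([ 491.6, -327.2]), array([ 72.8, 145.1]), np.float64(57.6)] [[411.0, -319.0], [533.0, -397.0], [572.0, -335.0], [450.0, -258.0]] [187.23543729 199.88814236 207.01324506]
shift cm [ 35.08 -23.47 -16.37] spin to put tool y along yaw: 45.69 q7 -0.01996283219566223
```

Request:
play_rows:
  targets:
    - [0, 0, 0, -5, 0]
    - [0, 4, -2.5, -10, 8]
    - [0, 8, -5, -16.4, 16]
    - [0, 12, -8, -16.4, 24]
    - [0, 16, -10.5, -16.4, 32]
    - [0, 20, -13.5, -16.4, 40]
    - [0, 24, -16, -16.4, 46]
    - [0, 28, -18.5, -16.4, 46]
    - [0, 32, -21.3, -16.4, 46]
    - [0, 35, -23.5, -16.4, 46]

```text
clock: 1.9
eef_pos: [442.3, -313.2, 420.7]
tool_rot: [-3.142, -0.001, -0.529]
force: [0.3, -0.5, 0.6]
width: 85.1
gripper_force: 0.0
```

Request:
play_rows:
  targets:
    - [0, 0, 0, 0, 0]
    - [0, 0, 0, 0, 0]

```text
clock: 2.1
eef_pos: [441.9, -313.7, 420.3]
tool_rot: [3.141, 0.0, -0.526]
force: [0.2, -1.3, -0.0]
width: 85.1
gripper_force: 0.0
```

```bash
python3 - <<'E'
from h import *
s=ctrl.read_state(); print(s['clock'],s['eef_pos'],s['tool_rot'],s['qpos'].round(2))
im,d,P=cloud('wrist'); save('w1',im); np.savez('pics/w1.npz',im=im,P=P)
print(np.round(ctrl.calibration('wrist')['mount'],2).tolist())
m=heads(P); p=P[m]
r=cv2.minAreaRect(p[:,:2].astype(np.float32)); print(len(p),[np.round(x,1) for x in r],cv2.boxPoints(r).round().tolist())
for t in ['scanner','stand','scanner_head']:
    for q in ctrl.trace('wrist',t)[:2]:
        pp=P[q['pixels']]; pp=pp[~np.isnan(pp[:,0])&(pp[:,2]>170)]
        print(t,round(q['confidence'],2),q['bbox'],len(pp))
        if len(pp)>20:
            r=cv2.minAreaRect(pp[:,:2].astype(np.float32)); print([np.round(x,1) for x in r],cv2.boxPoints(r).round().tolist(),np.percentile(pp[:,2],[5,50,95]))
E
```

```text
2.1 [ 441.89512593 -313.71400624  420.30281805] [ 3.14147434e+00  7.36173846e-05 -5.25508812e-01] [ 0.46  0.33  0.15  1.57 -0.05  1.25 -1.48]
[[-0.0, -0.95, -0.32, 82.79], [1.0, -0.0, 0.0, -0.6], [-0.0, -0.32, 0.95, -117.15], [0.0, 0.0, 0.0, 1.0]]
8188 [array([ 489.3, -326.2]), array([ 70.9, 139.6]), np.float64(60.3)] [[411.0, -322.0], [532.0, -392.0], [567.0, -330.0], [446.0, -261.0]]
scanner 0.96 [238.2, 111.4, 292.0, 201.9] 4455
[array([ 468.8, -314.7]), array([55.1, 92.2]), np.float64(61.3)] [[415.0, -317.0], [496.0, -361.0], [523.0, -313.0], [442.0, -268.0]] [194.93876967 200.2123761  204.2424113 ]
stand 0.72 [226.7, 59.0, 304.7, 201.3] 3747
[array([ 490.5, -329. ]), array([ 70.8, 134.1]), np.float64(61.8)] [[415.0, -329.0], [533.0, -392.0], [566.0, -329.0], [448.0, -266.0]] [204.16519158 205.60108233 207.45114791]
scanner_head 0.89 [238.2, 112.6, 293.2, 198.6] 4380
[array([ 469.6, -315.3]), array([55.2, 93. ]), np.float64(61.0)] [[416.0, -317.0], [497.0, -362.0], [524.0, -314.0], [442.0, -269.0]] [195.33405236 200.28168244 204.31782897]
```

View pics/w1.png

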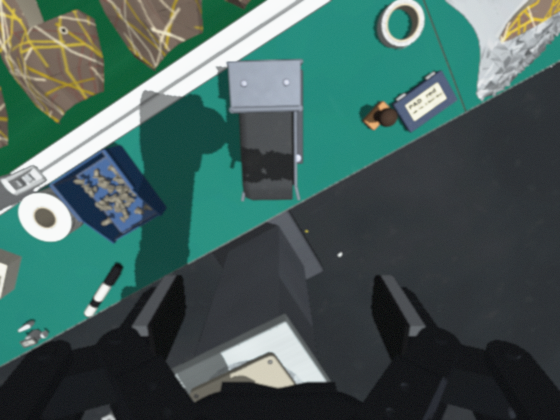

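```bash
python3 - <<'E'
from h import *
P=np.load('pics/w1.npz')['P']
q=ctrl.trace('wrist','scanner')[0]['pixels']
H=np.array([np.cos(np.radians(-30)),np.sin(np.radians(-30))]); L=np.array([-H[1],H[0]]); o=np.array([470,-315])
for nm,m in[('scanner',q&(P[...,2]>185)),('hood',(P[...,2]>203)&heads(P)&~q)]:
    p=P[m]; a=(p[:,:2]-o)@H; l=(p[:,:2]-o)@L
    print(nm,'along',np.percentile(a,[.5,99.5]).round(1),'z slope',np.polyfit(a,p[:,2],1))
    B=np.arange(a.min()+6,a.max()-6,5); e=[]
    for b in B:
        k=abs(a-b)<3
        if k.sum()>15: e.append((b,*np.percentile(l[k],[1,50,99])))
    e=np.array(e); print(e.round(1).tolist()); print('slopes deg',[np.degrees(np.polyfit(e[:,0],e[:,i],1)[0]).round(2) for i in(1,2,3)])
E
```

```text
scanner along [-45.9  44.8] z slope [-5.84286336e-02  2.00159050e+02]
[[-41.0, -28.0, -1.8, 23.3], [-36.0, -26.2, -1.9, 25.1], [-31.0, -26.1, -1.0, 25.6], [-26.0, -26.0, -1.0, 26.0], [-21.0, -26.0, -1.1, 25.9], [-16.0, -25.9, -0.1, 25.5], [-11.0, -25.9, -0.2, 26.7], [-6.0, -25.9, -0.2, 26.6], [-1.0, -25.9, -0.3, 26.3], [4.0, -25.8, -0.3, 26.2], [9.0, -25.8, -0.3, 26.0], [14.0, -25.7, -0.4, 27.1], [19.0, -25.7, 0.1, 26.8], [24.0, -25.9, -0.0, 26.6], [29.0, -26.0, 0.4, 26.6], [34.0, -24.7, 0.9, 27.5]]
slopes deg [np.float64(1.02), np.float64(1.6), np.float64(1.84)]
hood along [45.2 91.4] z slope [-2.23355238e-02  2.07222545e+02]
[[51.1, -33.9, -1.1, 32.7], [56.1, -33.8, -0.2, 32.5], [61.1, -33.7, -0.3, 33.0], [66.1, -33.5, -0.4, 32.8], [71.1, -33.5, 0.4, 33.4], [76.1, -33.4, 1.4, 33.3], [81.1, -33.3, 0.3, 33.1], [86.1, -33.2, 0.3, 33.8]]
slopes deg [np.float64(1.13), np.float64(2.48), np.float64(1.71)]
```

```bash
python3 - <<'E'
from h import *
rel([456,-307,188],np.radians(61.2))
E
```

```text
shift cm [ 0.9  -1.62 23.23] spin to put tool y along yaw: -1.69 q7 -1.4798253439739062
```

Request:
play_rows:
  targets:
    - [0, 0.9, -1.6, 4, -1.5]
    - [0, 0.9, -1.6, 8, -1.5]
    - [0, 0.9, -1.6, 12, -1.5]
    - [0, 0.9, -1.6, 15, -1.5]
    - [0, 0.9, -1.6, 17.5, -1.5]
    - [0, 0.9, -1.6, 19.5, -1.5]
    - [0, 0.9, -1.6, 21, -1.5]
    - [0, 0.9, -1.6, 22.3, -1.5]
    - [0, 0.9, -1.6, 23.2, -1.5]
    - [0, 0.9, -1.6, 23.2, -1.5]

```text
clock: 3.35
eef_pos: [456.0, -306.0, 187.3]
tool_rot: [3.141, 0.002, -0.504]
force: [0.8, 0.3, 0.2]
width: 85.6
gripper_force: 0.0
```

Request:
play_rows:
  targets:
    - [0, 0, 0, 0, 0]
    - [0.5, 0, 0, 0, 0]
    - [1, 0, 0, 0, 0]
    - [1, 0, 0, 0, 0]
    - [1, 0, 0, 0, 0]
    - [1, 0, 0, 0, 0]
    - [1, 0, 0, 0, 0]
    - [1, 0, 0, 0, 0]

```text
clock: 4.15
eef_pos: [457.2, -306.2, 189.6]
tool_rot: [3.141, -0.002, -0.503]
force: [-1.9, 1.0, 5.5]
width: 53.2
gripper_force: 62.7
```

Request:
play_rows:
  targets:
    - [1, -0.5, 0, 0, 0]
    - [1, -1.2, 0, 0, 0]
    - [1, -2.0, 0, 0, 0]
    - [1, -2.8, 0, 0, 0]
    - [1, -3.6, 0, 0, 0]
    - [1, -4.4, 0, 0, 0]
    - [1, -5.2, 0, 0, 0]
    - [1, -6, 0, 0, 0]
    - [1, -6.2, 0, 0, 0]
    - [1, -6.2, 0, 0, 0]

```text
clock: 5.15
eef_pos: [402.5, -275.9, 188.9]
tool_rot: [3.141, -0.002, -0.503]
force: [1.4, -0.5, 6.4]
width: 52.7
gripper_force: 63.2
```

```bash
python3 - <<'E'
from h import *
s=ctrl.read_state(); print(s['force'],s['qpos'].round(2))
im,d,P=cloud('wrist'); im2,d2,P2=cloud('scene')
save('w2',np.hstack([cv2.resize(im,(400,300)),cv2.resize(im2[170:320,310:510],(400,300))]))
E
```

```text
[ 1.42328218 -0.4708134   6.40929156] [ 0.47  0.5   0.1   2.03 -0.08  0.61 -1.44]
```

View pics/w2.png

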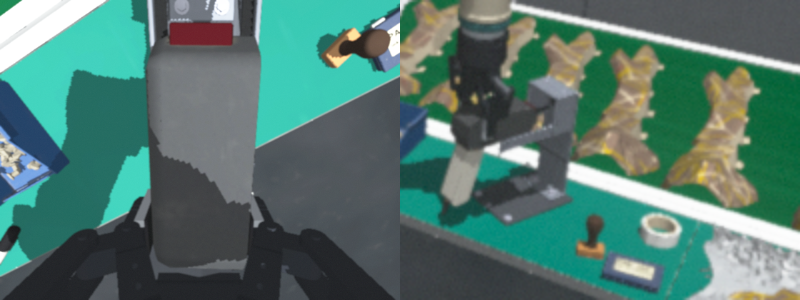

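Request:
play_rows:
  targets:
    - [1, 0, 0, -2, 0]
    - [1, 0, 0, -5, 0]
    - [1, 0, 0, -8, 0]
    - [1, 0, 0, -11.5, 0]
    - [1, 0, 0, -15, 0]
    - [1, 0, 0, -18.5, 0]
    - [1, 0, 0, -21.5, -7]
    - [1, 0, 0, -21.5, -14]
    - [1, 0, 0, -21.5, -21]
    - [1, 0, 0, -21.5, -21]

```text
clock: 6.25
eef_pos: [400.8, -274.6, 402.0]
tool_rot: [-3.139, 0.004, -0.136]
force: [0.8, -0.0, -2.5]
width: 52.7
gripper_force: 63.6
```

```bash
python3 - <<'E'
from h import *
s=ctrl.read_state(); print(s['force'],s['qpos'].round(2))
rel([558,-321,405],np.radians(132.5))
E
```

```text
[ 0.79346479 -0.01694196 -2.53740764] [ 0.49  0.25  0.07  1.73 -0.02  1.17 -1.14]
shift cm [16.2   2.46 -0.38] spin to put tool y along yaw: -50.3 q7 -1.1418196224277333
```

Request:
play_rows:
  targets:
    - [1, 1.5, 0, -0.4, -7]
    - [1, 4, 0.5, -0.4, -14]
    - [1, 7, 1, -0.4, -21]
    - [1, 10, 1.5, -0.4, -28]
    - [1, 13, 2, -0.4, -35]
    - [1, 15.5, 2.5, -0.4, -42]
    - [1, 16.2, 2.5, -0.4, -47]
    - [1, 16.2, 2.5, -0.4, -50]
    - [1, 16.2, 2.5, -0.4, -50]
    - [1, 16.2, 2.5, -0.4, -50]

```text
clock: 7.25
eef_pos: [558.9, -322.3, 406.2]
tool_rot: [-3.139, 0.001, 0.733]
force: [0.2, 1.4, -0.9]
width: 53.0
gripper_force: 63.7
```

```bash
python3 - <<'E'
from h import *
im,d,P=cloud('scene'); s=ctrl.read_state(); print(s['force'],s['qpos'].round(2))
q=ctrl.trace('scene','scanner')
for r in q[:2]:
    p=P[r['pixels']]; p=p[~np.isnan(p[:,0])]; print(r['confidence'],r['bbox'],np.percentile(p,[2,50,98],axis=0).round().tolist())
    k=p[p[:,2]<np.percentile(p[:,2],8)]; print('low',k.mean(0).round(), k[:,2].min())
save('s3',cv2.resize(im[120:300,300:500],(700,600)))
E
```

```text
[ 0.49709145 -0.75894848 -1.02563615] [ 0.54  0.51 -0.11  1.3   0.06  1.33 -0.41]
0.95 [374.2, 140.4, 401.4, 203.8] [[516.0, -370.0, 265.0], [534.0, -344.0, 368.0], [603.0, -260.0, 420.0]]
low [ 590. -339.  245.] -427.5263683709537
```

View pics/s3.png

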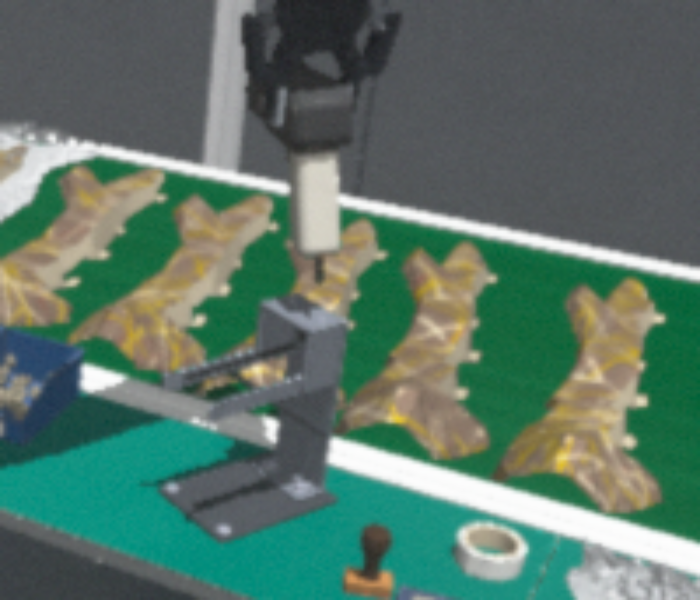

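Request:
play_rows:
  targets:
    - [1, 0, 0, 2, 0]
    - [1, 0, 0, 3.4, 0]
    - [1, 0.3, 0, 4.0, 0]
    - [1, 1.2, 0, 4.4, 0]
    - [1, 2.2, 0, 4.8, 0]
    - [1, 3.4, 0, 5.3, 0]
    - [1, 4.4, 0, 5.9, 0]
    - [1, 5.3, 0, 6.5, 0]
    - [1, 5.3, 0, 6.5, 0]

```text
clock: 8.25
eef_pos: [600.0, -284.6, 340.9]
tool_rot: [-3.139, -0.001, 0.739]
force: [-0.1, 0.8, -1.2]
width: 52.9
gripper_force: 63.6
```

```bash
python3 - <<'E'
from h import *
im,d,P=cloud('scene'); s=ctrl.read_state(); print(s['force'],s['torque'],s['qpos'].round(2))
save('s4',cv2.resize(im[120:300,300:500],(700,600)))
E
```

```text
[ 0.29089112 -0.63738831 -2.67323556] [-0.0486695   0.08043265 -0.0294634 ] [ 0.47  0.58 -0.12  1.35  0.07  1.21 -0.49]
```

View pics/s4.png

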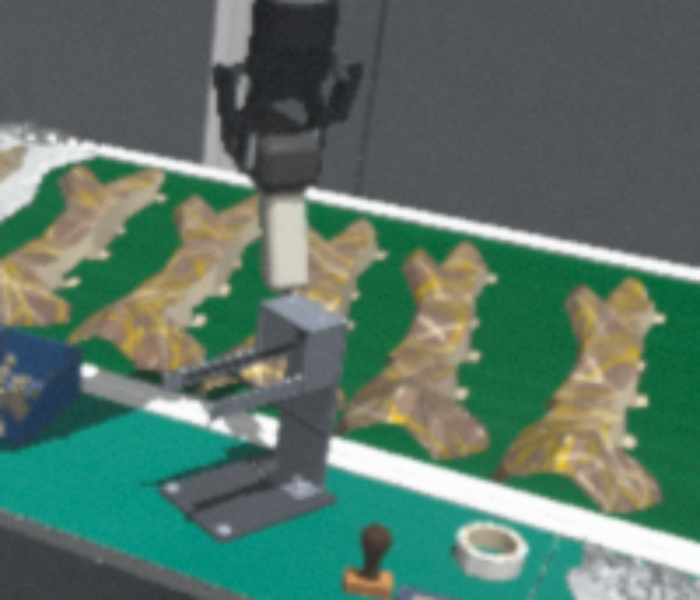

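```bash
cat >> h.py <<'E'
def pitch():
    f,cx,cy,T=cam('wrist'); im,d,P=cloud('wrist'); q=ctrl.trace('wrist','scanner')
    s=ctrl.read_state(); M=R.from_euler('xyz',s['tool_rot']).as_matrix()
    Q=(P-s['eef_pos'])@M   # tool coords
    if not q: print('no scanner seen'); return im
    m=q[0]['pixels']&(abs(Q[...,1])<20)&(Q[...,0]>-20)&(Q[...,0]<110)&(abs(Q[...,2])<140)
    p=Q[m]; print('n',len(p),q[0]['confidence'])
    for a in np.arange(0,110,10):
        k=abs(p[:,0]-a)<5
        if k.sum()>10: print(a,np.median(p[k,2]).round(1),k.sum(),end=' | ')
    print()
    return im
E
python3 - <<'E'
from h import *
im=pitch(); save('w5',im)
E
```

```text
n 37880 0.89
0 -12.9 2435 | 10 -12.0 2565 | 20 -11.0 2712 | 30 -10.0 2886 | 40 -9.0 3060 | 50 -8.0 3221 | 60 -7.0 3443 | 70 -6.0 3692 | 80 -5.0 3911 | 90 -3.0 3865 | 100 6.1 3204 |
```

View pics/w5.png

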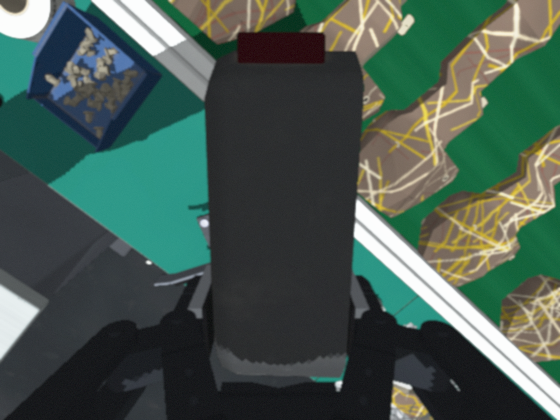

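```bash
python3 - <<'E'
from h import *
rel([515.5,-373.5,385],np.radians(151.2)); rel([515.5,-373.5,323])
E
```

```text
shift cm [-11.95   0.78  -4.26] spin to put tool y along yaw: -19.04 q7 -0.4860102340219613
shift cm [-11.94   0.78   1.94] spin to put tool y along yaw: None q7 -0.4860102340219613
```

Request:
play_rows:
  targets:
    - [1, 0, 0, -2, 0]
    - [1, 0, 0, -4.4, 0]
    - [1, -3, 0.2, -4.4, -7]
    - [1, -6, 0.4, -4.4, -14]
    - [1, -9, 0.6, -4.4, -19]
    - [1, -12, 0.8, -4.4, -19]
    - [1, -12, 0.8, -4.4, -19]
    - [1, -12, 0.8, -2, -19]
    - [1, -12, 0.8, 1, -19]
    - [1, -12, 0.8, 2, -19]

```text
clock: 9.4
eef_pos: [513.9, -373.1, 319.8]
tool_rot: [-3.137, -0.0, 1.067]
force: [-0.8, 0.5, -2.2]
width: 52.9
gripper_force: 63.6
```

Request:
play_rows:
  targets:
    - [1, 0, 0, 0, 0]
    - [1, 1, 0, 0, 0]
    - [1, 2, 0, 0, 0]
    - [1, 3, 0, 0.2, 0]
    - [1, 4, 0, 0.5, 0]

```text
clock: 9.9
eef_pos: [535.3, -339.4, 318.7]
tool_rot: [3.138, 0.003, 1.068]
force: [-1.8, -5.1, -0.7]
width: 53.0
gripper_force: 66.5
```

```bash
python3 - <<'E'
from h import *
s=ctrl.read_state(); print(s['eef_pos'],s['tool_rot'],s['force'])
im=pitch()
E
```

```text
[ 535.32502498 -339.36050465  318.65417528] [3.13810939e+00 2.58618199e-03 1.06753131e+00] [-1.76349614 -5.14227399 -0.73889329]
n 32241 0.64
0 -13.8 2893 | 10 -10.4 2901 | 20 -7.0 2889 | 30 -3.6 2917 | 40 -0.2 2903 | 50 3.2 2916 | 60 6.5 2912 | 70 10.0 2924 | 80 13.4 2914 | 90 26.1 2162 | 100 28.3 417 |
```

Request:
play_rows:
  targets:
    - [1, 0.8, 0, 0.4, 0]
    - [1, 1.7, 0, 0.9, 0]
    - [1, 2.5, 0, 1.4, 0]
    - [1, 3.2, 0, 1.9, 0]
    - [1, 4, 0, 2.5, 0]
    - [1, 4.7, 0, 3.1, 0]
    - [1, 5.4, 0, 3.7, 0]
    - [1, 6, 0, 4.3, 0]
    - [1, 6.7, 0, 5.1, 0]
    - [1, 6.7, 0, 5.1, 0]

```text
clock: 11.0
eef_pos: [567.3, -277.3, 264.8]
tool_rot: [-3.139, -0.002, 1.07]
force: [-0.2, -0.0, 0.5]
width: 53.0
gripper_force: 68.2
```

```bash
python3 - <<'E'
from h import *
s=ctrl.read_state(); print(s['eef_pos'],s['tool_rot'],s['force'])
im=pitch(); im2,_,_=cloud('scene')
save('w6',np.hstack([cv2.resize(im,(400,300)),cv2.resize(im2[130:280,310:510],(400,300))]))
E
```

```text
[ 567.30801031 -277.27353115  264.82370631] [-3.13893066e+00 -2.08209488e-03  1.06973530e+00] [-0.18245778 -0.02142765  0.45828665]
n 22002 0.9
0 -20.3 4492 | 10 -6.5 4728 | 20 10.1 3586 | 30 26.7 2781 | 40 43.4 2202 | 50 60.9 1956 | 60 86.4 23 |
```

View pics/w6.png

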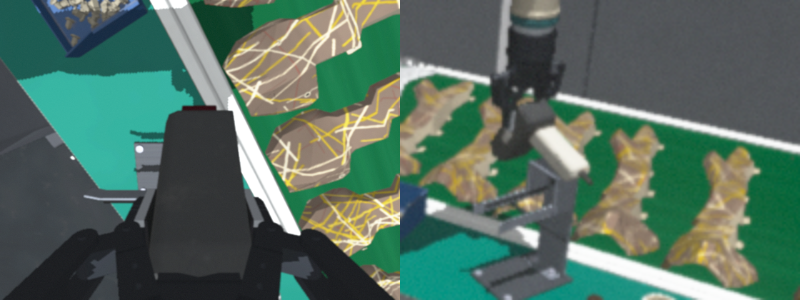

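Request:
play_rows:
  targets:
    - [1, 0, 0, -2, 0]
    - [1, 0, 0, -5, 0]
    - [1, 0, 0, -8, 0]
    - [1, 1, -1, -10, 0]
    - [1, 3, -2.7, -10, 2]
    - [1, 5.5, -5, -10, 4]
    - [1, 8, -7.3, -10, 6]
    - [1, 10.5, -9.6, -10, 8]
    - [1, 13, -11.9, -10, 10]
    - [1, 15.5, -14.2, -10, 12]

```text
clock: 12.15
eef_pos: [516.9, -72.9, 366.4]
tool_rot: [-3.141, -0.002, 0.858]
force: [1.0, 0.1, -2.1]
width: 53.1
gripper_force: 68.0
```

```bash
python3 - <<'E'
from h import *
s=ctrl.read_state(); print(s['eef_pos'],s['tool_rot'],s['qpos'].round(2))
im=pitch(); rel([421.6,312.4,350],np.radians(132.5))
E
```

```text
[516.92991461 -72.89615505 366.40613624] [-3.14063788e+00 -2.13565526e-03  8.57505178e-01] [ 0.23  0.33 -0.2   1.71  0.07  1.1  -0.7 ]
n 21890 0.95
0 -16.5 4982 | 10 -1.0 4306 | 20 15.8 3232 | 30 32.4 2528 | 40 49.0 2017 | 50 64.1 1310 | 
shift cm [ 22.85 -31.88   1.88] spin to put tool y along yaw: 7.15 q7 -0.6999969756911315
```

Request:
play_rows:
  targets:
    - [1, 2, -2.8, 0.5, 1]
    - [1, 4.5, -6.3, 1, 2]
    - [1, 7, -9.8, 1.5, 3]
    - [1, 9.5, -13.3, 1.9, 4]
    - [1, 12, -16.8, 1.9, 5]
    - [1, 14.5, -20.2, 1.9, 6]
    - [1, 17, -23.7, 1.9, 7]
    - [1, 19.5, -27.2, 1.9, 7]
    - [1, 21.5, -30, 1.9, 7]
    - [1, 22.8, -31.9, 1.9, 7]

```text
clock: 13.25
eef_pos: [423.4, 309.2, 347.5]
tool_rot: [-3.139, -0.001, 0.74]
force: [-0.3, 0.2, -1.5]
width: 53.1
gripper_force: 68.1
```

Request:
play_rows:
  targets:
    - [1, 0, 0, 0, 0]
    - [1, 0, 0, 0, 0]
    - [1, 0, 0, 0, 0]

```text
clock: 13.55
eef_pos: [425.4, 304.5, 347.2]
tool_rot: [3.141, 0.0, 0.735]
force: [0.9, -0.4, -2.1]
width: 52.9
gripper_force: 68.1
```

```bash
python3 - <<'E'
from h import *
s=ctrl.read_state(); print(s['eef_pos'],s['tool_rot'],s['qpos'].round(2))
im,d,P=cloud('wrist'); save('w7',im); np.savez('pics/w7.npz',im=im,P=P)
pitch()
for t in ['carton_large','code_large']:
    for q in ctrl.trace('wrist',t)[:2]:
        p=P[q['pixels']]; p=p[~np.isnan(p[:,0])]; print(t,q['confidence'],q['bbox'],len(p),np.median(p,0).round(1),p.mean(0).round(1))
m=(abs(P[...,2]-45)<7)&(P[...,1]>320)&(P[...,1]<450)&(P[...,0]>445)&(P[...,0]<580)
r=cv2.minAreaRect(P[m][:,:2].astype(np.float32)); print([np.round(x,1) for x in r],cv2.boxPoints(r).round(1).tolist(),np.median(P[m][:,2]),m.sum())
E
```

```text
[425.36563611 304.47527082 347.19014892] [3.14133153e+00 4.83026182e-04 7.34597718e-01] [-0.45  0.36 -0.32  1.74  0.13  1.07 -1.64]
n 21975 0.6
0 -20.7 4540 | 10 -6.7 4665 | 20 9.8 3545 | 30 26.3 2765 | 40 43.0 2189 | 50 60.2 1911 | 60 85.9 21 | 
carton_large 0.74 [237.8, 38.2, 313.4, 98.5] 4014 [512.7 385.7  44.8] [512.7 385.9  44.5]
code_large 0.96 [241.2, 37.3, 314.5, 94.3] 4028 [512.9 385.8  44.8] [513.  385.9  44.4]
[array([512.7, 385.3]), array([59.6, 85.2]), np.float64(41.9)] [[462.1000061035156, 397.1000061035156], [519.0, 333.70001220703125], [563.4000244140625, 373.5], [506.5, 437.0]] 44.80935678523218 3999
```

View pics/w7.png

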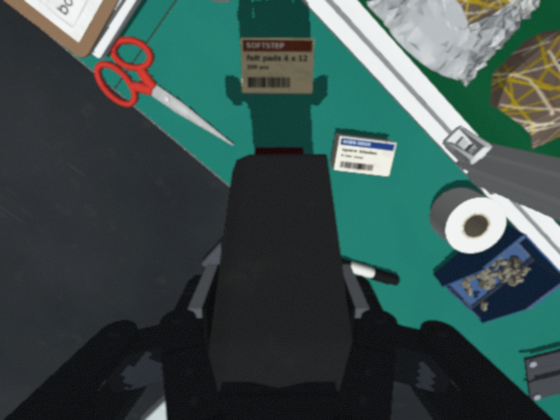

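```bash
python3 - <<'E'
from h import *
a=np.load('pics/w7.npz'); P=a['P']; im=a['im'].astype(int)
print('code px',P[82,270].round(1),np.nanmedian(P[79:86,252:288].reshape(-1,3),0).round(1))
s=ctrl.read_state(); M=R.from_euler('xyz',s['tool_rot']).as_matrix(); Q=(P-s['eef_pos'])@M
print('window px',[Q[v,280].round(1).tolist() for v in (148,150,152,154,157)], Q[165,240].round(1),Q[165,322].round(1))
rel([421.5,316,231],np.radians(131.9))
E
```

```text
code px [493.8 380.1  44.6] [493.7 380.6  44.9]
window px [[54.5, 0.8, 85.7], [53.5, 0.8, 84.0], [52.5, 0.8, 82.5], [53.2, 0.8, 70.7], [52.4, 0.7, 65.3]] [ 48.5 -21.3  62.4] [49.2 23.4 58.9]
shift cm [ 0.47 -1.08 11.64] spin to put tool y along yaw: 0.2 q7 -1.6444146266223143
```

Request:
play_rows:
  targets:
    - [1, 0.2, -0.4, 1.5, 0]
    - [1, 0.5, -0.8, 3.5, 0]
    - [1, 0.7, -1.1, 5.5, 0]
    - [1, 0.7, -1.1, 7.5, 0]
    - [1, 0.7, -1.1, 9.5, 0]
    - [1, 0.7, -1.1, 11, 0]
    - [1, 0.7, -1.1, 11.8, 0]
    - [1, 0.7, -1.1, 12.1, 0]
    - [1, 0.7, -1.1, 12.1, 0]
    - [1, 0.7, -1.1, 12.1, 0]

```text
clock: 14.8
eef_pos: [423.2, 318.7, 227.0]
tool_rot: [3.141, -0.001, 0.736]
force: [-0.3, 0.7, -1.2]
width: 53.2
gripper_force: 68.0
```

```bash
python3 - <<'E'
from h import *
s=ctrl.read_state(); print(s['eef_pos'],s['tool_rot'],s['qd'].round(3))
im=pitch(); im2,_,_=cloud('scene')
save('w8',np.hstack([cv2.resize(im,(400,300)),cv2.resize(im2[130:280,150:350],(400,300))]))
im,d,P=cloud('wrist'); M=R.from_euler('xyz',s['tool_rot']).as_matrix(); Q=(P-s['eef_pos'])@M
for v in range(140,160,2): print(v,Q[v,280].round(1))
rel([423.2,317.2,226.5],np.radians(131.9))
E
```

```text
[423.15188511 318.74192279 227.02083123] [ 3.14147699e+00 -1.47413014e-03  7.36167065e-01] [ 0.    -0.005 -0.    -0.002 -0.    -0.002 -0.   ]
n 22103 0.93
0 -20.8 4541 | 10 -6.9 4717 | 20 9.6 3589 | 30 26.2 2771 | 40 42.8 2182 | 50 60.1 1931 | 60 85.9 42 | 
140 [ 42.5   1.2 227. ]
142 [ 40.3   1.3 228. ]
144 [ 38.4   1.3 227. ]
146 [ 36.4   1.3 226.6]
148 [54.7  0.4 85. ]
150 [53.7  0.4 83.4]
152 [52.6  0.4 82.4]
154 [53.2  0.4 71. ]
156 [53.   0.3 65.9]
158 [52.2  0.3 63.7]
shift cm [-0.08  0.12  0.04] spin to put tool y along yaw: 0.28 q7 -1.7312821186143996
```

View pics/w8.png

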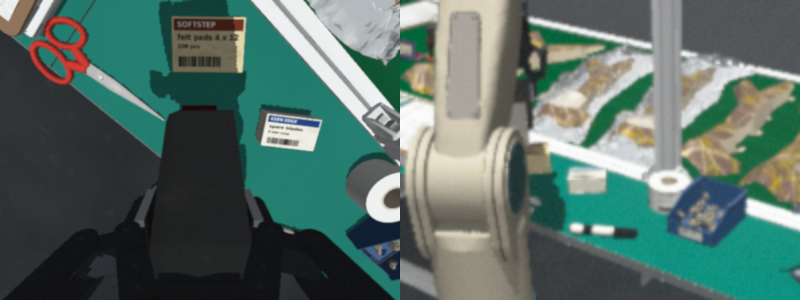

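```bash
python3 -c "
from cell import ctrl
print(ctrl.finish_job())"
```

```text
the job is handed in; nothing more can be done
None
```

I drew the scanner straight out of its stand and handed the job in with it held still over the larger carton: nose about 59° down, window about 10 cm from the code, scan line along the long side. The gripper cannot tilt, so I turned the scanner nose down in the grip by pressing its handle gently (about 5 N) against the stand's hood. No verdict came back.

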